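# Scan in the socket-set cases and hang them on the display rack

### The arm

A 6-joint arm with a two-finger parallel gripper is mounted at the origin on the work surface. World frame = base frame: x ahead of the robot, y to its left, z up, the work surface at z = 0. Lengths are in mm, angles in rad, forces in N, time in s.
With the tool pointing down it reaches from about 375 to 900 mm from the base axis. Payload 3.1 kg.
Tool frame: the origin (TCP) lies on the mounting face of the last link; the fingertips stand 173 mm ahead of it and the grasp point (between the pads) lies 155 mm ahead of it; z points along the fingers, y is the line along which they close (so a half turn about z gives the same grasp; the last joint's range is limited). The gripper opens to 85 mm and grips with 20 to 120 N. Pads are 22 mm wide; open, the fingers measure 114 mm over their backs; the gripper's body (76 mm by 85 mm) begins 54 mm behind the grasp point. The pads swing forward as they close: fully open they stand 13 mm farther back than shut.
Start: joints at [1.129, 0.527, 1.433, -0, 1.181, -0.178], TCP at [162.929, 603.367, 404.71] pointing down, gripper open.
Joint ranges: [-3.08, 3.08], [-0.75, 2.2], [0.22, 2.44], [-1.43, 4.57], [0, 2.65], [-2.85, 2.85]. Speed limits (rad/s): [2.79, 2.79, 3.14, 3.14, 3.14, 3.14].

### API

Orientations are given as a rotation vector (axis times angle).
In Python, from cell import ctrl gives the robot as it stands. Calls block until the motion is done:
- ctrl.move_to(position, orientation): joint-space move of the TCP to a pose.
- ctrl.move_l(position, rotation=None, max_speed=150, f_stop=None): straight line of the TCP; rotation=None keeps the orientation; max_speed is the mean speed in mm/s. With f_stop (N) it stops when the force on the tool has changed by that much, and returns True; else False.
- ctrl.movej(angles): joint-space move.
- ctrl.gripper_to(opening, strength=None): opening from 0.0 (shut) to 1.0 (fully open); strength is the grip in N (None keeps the last); returns when the fingers have stopped.
- ctrl.dwell(seconds).
- ctrl.ik(position, orientation): joint angles nearest the present ones, or None.
- ctrl.read_state(): the state.
- ctrl.read_camera(name): name is "scene" or "top"; returns (picture, depth): 420x560x3 uint8, red, green, blue; 420x560 float32, mm along the optical axis (not along the pixel's ray), 0 where there is no reading.
- ctrl.get_calibration(name): a dict with "fx", "fy", "cx", "cy" (pixels), "R" (3x3) and "t" (3): a world point X has camera coordinates R X + t. Camera axes: x right, y down, z forward; pixel columns grow to the right and rows downward; lengths in mm; the calibration is good to about 2 mm. A picture is of the moment at which its call begins. get_calibration takes no time and is no camera call.
A pose or a line that the arm cannot do raises ctrl.IKError and nothing moves.
- ctrl.job_done(): hands the job in; it is judged then, once.
Trained networks look in the newest picture that a camera, given by its name, has taken for a name from the list of things; names that differ only in an ending like _2 or _b are one class to them, and where a whole thing is asked for, a point or a joint stands for the part that bears it (a point fixed in the world has none). Each returns a list of dicts, best first, with "confidence" (0 to 1); they miss things now and then, are a little off and sometimes report something else, mostly with a low value. They report only what shows in the picture. A call takes as long as a camera call. They do not tell look-alikes from the thing itself.
- ctrl.recognise(camera, target): "rect" ([left, top, right, bottom] in pixels, round what is visible of it).
The state is a dict: "t": time; "joints": joint angles; "joint_velocities": joint speeds; "joint_torque": joint torques, N m; "tcp_pos": TCP position; "ee_rot": TCP orientation; "wrist_force": force on the tool from outside, world axes, zero at the start; "moment": the same for the moment, N m; "finger_gap": opening from 0.0 (shut) to 1.0 (fully open); "grasp_force": force on a finger pad.
Only numpy, scipy, OpenCV 4.12 (cv2) and the standard library are available. Lean on these libraries where they do the work, as an engineer would, in place of code of your own. Each camera call takes 0.05 s, during which the arm holds its last target. There are 200 camera calls.

### The job

Book in the two or three handled cases on the parts counter: take the barcode scanner from its cradle and scan each case's label, from the tallest case down to the lowest, each time aiming squarely at the middle of the label from about 8 cm and holding still for a good second. Put the scanner back in its cradle, then hang every case by its handle on the display rack, one to each double hook, and leave them hanging still. Leave the other goods on the counter where they are.

Things in the scene. Friction and masses are not known exactly. Their poses are not given: they have to be found in the camera images.
- case_tall: the tallest of up to three grey plastic socket-set cases (two or three are present, told apart by height), standing upright: body 56 (x) x 96 (y) x 100 mm, black bail handle on top, 156 mm tall overall. Origin: centre of the underside; z up; -x is the side of the sloped label block, which juts out to 56 mm from the centre
- case_tall_handle (a point): middle of that case's handle bar, 150 mm above its underside. The bar is 12 mm square and 92 mm long along y; below it is a 44 mm high, 76 mm wide window through which hooks pass along x (either way round)
- case_tall_label (a point): middle of that case's printed barcode label (62 x 32 mm white paper) on the block's face, sloped 45 degrees; z is the outward normal (half up, half to the case's -x)
- case_mid: the middle of up to three grey plastic socket-set cases (two or three are present, told apart by height), standing upright: body 56 (x) x 96 (y) x 80 mm, black bail handle on top, 136 mm tall overall. Origin: centre of the underside; z up; -x is the side of the sloped label block, which juts out to 56 mm from the centre
- case_mid_handle (a point): middle of that case's handle bar, 130 mm above its underside. The bar is 12 mm square and 92 mm long along y; below it is a 44 mm high, 76 mm wide window through which hooks pass along x (either way round)
- case_mid_label (a point): middle of that case's printed barcode label (62 x 32 mm white paper) on the block's face, sloped 45 degrees; z is the outward normal (half up, half to the case's -x)
- case_low: the lowest of up to three grey plastic socket-set cases (two or three are present, told apart by height), standing upright: body 56 (x) x 96 (y) x 60 mm, black bail handle on top, 116 mm tall overall. Origin: centre of the underside; z up; -x is the side of the sloped label block, which juts out to 56 mm from the centre
- case_low_handle (a point): middle of that case's handle bar, 110 mm above its underside. The bar is 12 mm square and 92 mm long along y; below it is a 44 mm high, 76 mm wide window through which hooks pass along x (either way round)
- case_low_label (a point): middle of that case's printed barcode label (62 x 32 mm white paper) on the block's face, sloped 45 degrees; z is the outward normal (half up, half to the case's -x)
- scanner: hand-held barcode scanner: grip bar 125 (x, from -75 to +50 mm) x 34 (y) x 30 mm, with a black head 46 mm wide at the +x end that looks forward and 45 degrees down (head reaches 102 mm ahead and 27 mm below the underside). Origin: on the grip's underside near the centre of mass; grip it across y here, 15 mm above the underside. z up
- scanner_window (a point): middle of the scanner's glass window, at x +88, z -13 mm in the scanner; its z axis is the viewing direction (45 degrees down and forward)
- cradle: fixed black scanner cradle: base 150 x 75 x 12 mm with two saddles 14 mm thick at x -52 and +36 mm; origin under its base, x along the scanner as found
- cradle_seat (a point): where the scanner's origin rests, 60 mm above the cradle's underside. The saddles are 60 mm high with cheeks 12 mm higher, 46 mm apart in y (34 mm grip), fingers fit between the saddles
- rack: fixed steel display rack with three double hooks 150 mm apart along its y, all pointing to its -x; a rail 110 mm behind the hook points (+x) and 30 mm lower carries them
- hook0 (a point): the right double hook (seen from the robot): two parallel level steel rods of 8 mm diameter at y +-28 mm, their axes at this point's height (230 mm above the table), running along x from -30 mm, where the ends turn up 12 mm more (to 16 mm above the axes, at x -42 mm), to +95 mm. A handle hung here has its bar across both rods, bar centre 10 mm above this point. Axes as the rack's
- hook1 (a point): the middle double hook (seen from the robot): two parallel level steel rods of 8 mm diameter at y +-28 mm, their axes at this point's height (230 mm above the table), running along x from -30 mm, where the ends turn up 12 mm more (to 16 mm above the axes, at x -42 mm), to +95 mm. A handle hung here has its bar across both rods, bar centre 10 mm above this point. Axes as the rack's
- hook2 (a point): the left double hook (seen from the robot): two parallel level steel rods of 8 mm diameter at y +-28 mm, their axes at this point's height (230 mm above the table), running along x from -30 mm, where the ends turn up 12 mm more (to 16 mm above the axes, at x -42 mm), to +95 mm. A handle hung here has its bar across both rods, bar centre 10 mm above this point. Axes as the rack's
- filter_carton: bystander, leave alone: cardboard filter carton, 85 x 85 x 50 mm
- oil_bottle: bystander, leave alone: black oil bottle, 72 mm diameter, 190 mm tall
- spray_can: bystander, leave alone: spray can, 60 mm diameter, 170 mm tall
- wrench: bystander, leave alone: steel wrench lying flat
- screwdriver: bystander, leave alone: screwdriver lying flat
- pulley: bystander, leave alone: aluminium pulley ring lying flat, 84 mm diameter, 26 mm high
- grease_tin: bystander, leave alone: flat tin, 80 mm diameter, 55 mm high
Things that resemble listed ones, but are neither listed nor needed, are in the scene too. What is shaped like the case_low but red is not meant.

How it is judged (in metres and radians):
On the way, in this order (a step that is already met when the one before it is completed fails the run):
1. the scanner looks squarely at the tallest case's label from 4 to 12 cm and stays so (x of case_tall_label in the frame of scanner_window between -0.012 and 0.012 m and y of case_tall_label in the frame of scanner_window between -0.015 and 0.015 m and z of case_tall_label in the frame of scanner_window between 0.04 and 0.12 m and angle between the z axis of scanner_window and the z axis of case_tall_label, either way round below 0.35 rad), for 0.8 s.
2. the scanner looks squarely at the middle case's label from 4 to 12 cm and stays so (x of case_mid_label in the frame of scanner_window between -0.012 and 0.012 m and y of case_mid_label in the frame of scanner_window between -0.015 and 0.015 m and z of case_mid_label in the frame of scanner_window between 0.04 and 0.12 m and angle between the z axis of scanner_window and the z axis of case_mid_label, either way round below 0.35 rad), for 0.8 s.
3. the scanner looks squarely at the lowest case's label from 4 to 12 cm and stays so (x of case_low_label in the frame of scanner_window between -0.012 and 0.012 m and y of case_low_label in the frame of scanner_window between -0.015 and 0.015 m and z of case_low_label in the frame of scanner_window between 0.04 and 0.12 m and angle between the z axis of scanner_window and the z axis of case_low_label, either way round below 0.35 rad), for 0.8 s.
4. the scanner is back in its cradle, let go (distance between scanner and cradle_seat below 0.02 m and angle between scanner's own z axis and vertical below 0.12 rad and angle between the x axis of scanner and the x axis of cradle, either way round below 0.2 rad and contact force between scanner and the fingers below 0.1 N and linear speed of scanner below 0.02 m/s), for 0.3 s.
5. every case hangs on a double hook of its own (((x of case_tall_handle in the frame of hook0 between -0.03 and 0.06 m and y of case_tall_handle in the frame of hook0 between -0.018 and 0.018 m and z of case_tall_handle in the frame of hook0 between 0.002 and 0.02 m) or (x of case_tall_handle in the frame of hook1 between -0.03 and 0.06 m and y of case_tall_handle in the frame of hook1 between -0.018 and 0.018 m and z of case_tall_handle in the frame of hook1 between 0.002 and 0.02 m) or (x of case_tall_handle in the frame of hook2 between -0.03 and 0.06 m and y of case_tall_handle in the frame of hook2 between -0.018 and 0.018 m and z of case_tall_handle in the frame of hook2 between 0.002 and 0.02 m)) and angle between each of case_tall, case_mid, case_low's own z axis and vertical below 0.2 rad and linear speed of each of case_tall, case_mid, case_low below 0.03 m/s and ((x of case_mid_handle in the frame of hook0 between -0.03 and 0.06 m and y of case_mid_handle in the frame of hook0 between -0.018 and 0.018 m and z of case_mid_handle in the frame of hook0 between 0.002 and 0.02 m) or (x of case_mid_handle in the frame of hook1 between -0.03 and 0.06 m and y of case_mid_handle in the frame of hook1 between -0.018 and 0.018 m and z of case_mid_handle in the frame of hook1 between 0.002 and 0.02 m) or (x of case_mid_handle in the frame of hook2 between -0.03 and 0.06 m and y of case_mid_handle in the frame of hook2 between -0.018 and 0.018 m and z of case_mid_handle in the frame of hook2 between 0.002 and 0.02 m)) and ((x of case_low_handle in the frame of hook0 between -0.03 and 0.06 m and y of case_low_handle in the frame of hook0 between -0.018 and 0.018 m and z of case_low_handle in the frame of hook0 between 0.002 and 0.02 m) or (x of case_low_handle in the frame of hook1 between -0.03 and 0.06 m and y of case_low_handle in the frame of hook1 between -0.018 and 0.018 m and z of case_low_handle in the frame of hook1 between 0.002 and 0.02 m) or (x of case_low_handle in the frame of hook2 between -0.03 and 0.06 m and y of case_low_handle in the frame of hook2 between -0.018 and 0.018 m and z of case_low_handle in the frame of hook2 between 0.002 and 0.02 m)) and distance between each of case_mid_handle, case_low_handle and case_tall_handle above 0.1 m and distance between case_low_handle and case_mid_handle above 0.1 m), for 0.2 s.
At the end, for the whole second after the job is handed in: every case that is there hangs upright (within 0.2 rad) and still by its handle bar on both rods of a double hook, one case to a hook; the scanner rests in its cradle within 20 mm and 0.2 rad of the seat (all of step 4 and all of step 5); the robot touches nothing.
It fails at once if one of the other goods is pushed aside by more than 4 cm (distance of any of filter_carton, oil_bottle, spray_can, wrench, screwdriver, pulley, grease_tin from where it was at the start of the episode above 0.04 m).
Of case_tall, case_mid, case_low only 2 to 3 are there at a start; the rules pass over those that are not, and their reading is None.
At some moment in a run one of case_tall, case_mid, case_low may be knocked a few centimetres aside while the robot is not near it.
It also fails if it takes over 210 s, if anything falls off the work surface, if the arm or the gripper's body presses on something with over 40 N, if the wrist force passes 120 N, or if a joint passes its speed limit or range.

## Working session

There is one attempt and no reset: what is moved stays moved. The work goes in short steps, each a Python script; the robot and the scene stay as the last script left them, time stands still between calls to the robot, and variables do not carry over. Pictures are saved under pics/ and viewed, at most 14 in all, crops included, and the job is handed in when it is done.

```bash
ls; mkdir -p pics
python3 - <<'E'
from cell import ctrl
import cv2,numpy as np
for n in("scene","top"):
    im,d=ctrl.read_camera(n); cv2.imwrite(f"pics/{n}0.png",im[:,:,::-1]); np.save(n+"0.npy",d)
    c=ctrl.get_calibration(n); print(n,c)
    for t in("case_tall","case_mid","case_low","case_tall_label","scanner","cradle","rack","hook1"):
        try: print(t,[(r["rect"],round(r["confidence"],2)) for r in ctrl.recognise(n,t)])
        except Exception as e: print(t,e)
s=ctrl.read_state();print(s)
E
```

```text
pics
scene {'fx': 494.73676454940585, 'fy': 494.73676454940585, 'cx': 282.1850022883579, 'cy': 217.4432489160458, 'R': array([[ 0.57912062,  0.81519921, -0.00834067],
       [ 0.49361012, -0.35876821, -0.79223381],
       [-0.64882074,  0.45468189, -0.61016065]]), 't': array([-415.56021285, -116.70006054, 2147.21167117])}
case_tall [([268.3, 209.4, 298.4, 260.9], 0.73)]
case_mid [([344.4, 226.1, 366.3, 254.3], 0.53)]
case_low [([317.0, 185.5, 346.1, 217.2], 0.94), ([267.6, 174.5, 283.3, 213.6], 0.8), ([284.3, 192.3, 310.9, 225.3], 0.63)]
case_tall_label [([263.7, 205.9, 295.5, 257.9], 0.65)]
scanner [([206.2, 226.0, 244.4, 256.7], 0.89), ([210.0, 236.9, 244.4, 270.4], 0.4), ([109.5, 223.3, 278.7, 341.6], 0.28)]
cradle [([209.2, 238.5, 247.0, 271.8], 0.66)]
rack [([109.7, 221.7, 278.5, 343.9], 0.78), ([266.2, 203.4, 297.9, 263.7], 0.64)]
hook1 [([107.3, 223.1, 278.1, 340.5], 0.69), ([292.7, 277.1, 322.3, 305.3], 0.65)]
top {'fx': 407.0833333015965, 'fy': 407.0833333015965, 'cx': 275.6924200035223, 'cy': 211.51019616995856, 'R': array([[ 0.02381732, -0.9996941 , -0.00666688],
       [-
[... 698 characters left out ...]
ints': array([ 1.12849356e+00,  5.27494798e-01,  1.43268426e+00, -1.52901448e-05,
        1.18139573e+00, -1.78511698e-01]), 'joint_velocities': array([ 7.23782111e-04, -2.33739420e-05,  2.33538223e-04, -3.24494845e-04,
        5.04872390e-04, -1.00679170e-03]), 'joint_torque': array([ 1.73271496e-04, -4.42313075e+01, -1.78425050e+01, -3.43238662e-04,
        7.81380058e-04,  1.25453536e-06]), 'tcp_pos': array([162.93733821, 603.37089775, 404.71861775]), 'ee_rot': array([4.13150157e-01, 3.11428843e+00, 1.99294533e-05]), 'wrist_force': array([-0.09125886, -0.20934193, -0.17852305]), 'moment': array([-0.06372442,  0.00436684,  0.00647491]), 'grasp_force': 0.0, 'finger_gap': 0.9976477020680027}
```

Run:
```python
import cv2
a=cv2.imread("pics/scene0.png")[150:360,100:380];cv2.imwrite("pics/sc.png",cv2.resize(a,(800,600),interpolation=cv2.INTER_CUBIC))
a=cv2.imread("pics/top0.png")[120:345,150:510];cv2.imwrite("pics/tc.png",cv2.resize(a,(800,500),interpolation=cv2.INTER_CUBIC))
```

```text
(no output)
```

View pics/sc.png

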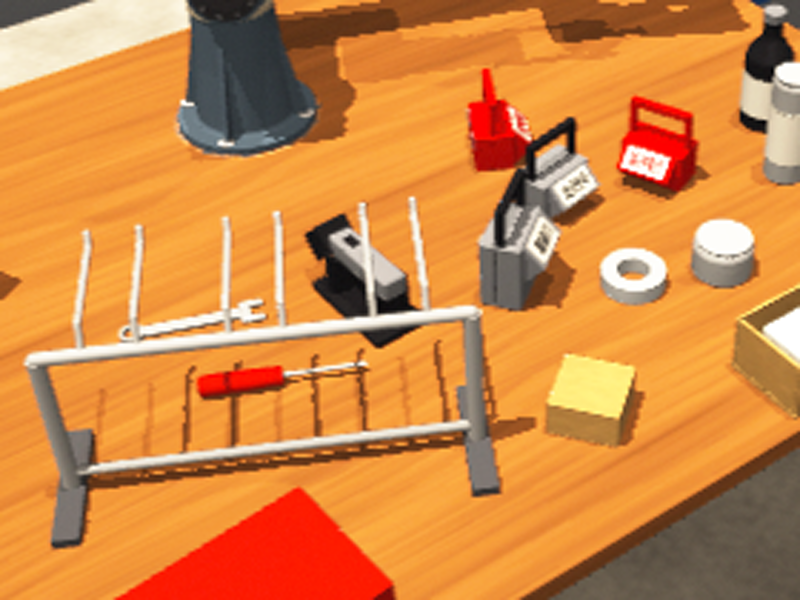

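View pics/tc.png

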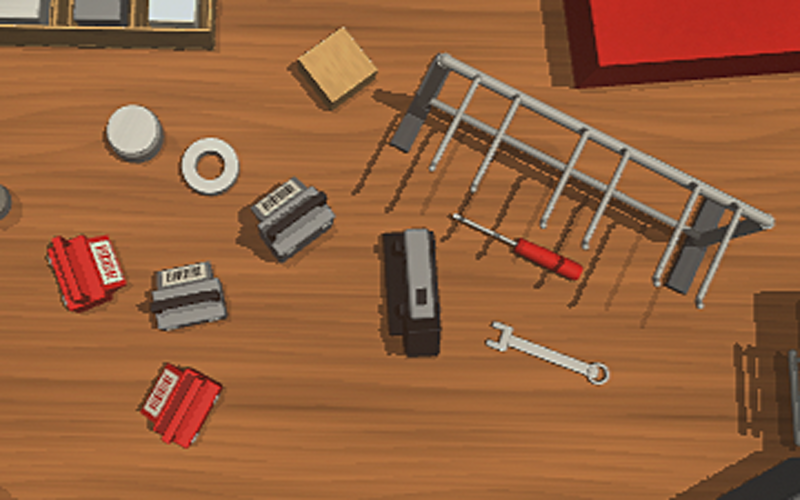

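The pictures show two grey cases (top crop (290,220) and (188,296)), two red look-alikes, and the scanner in its cradle at (415,290) with its head towards the robot. The rack is at upper right with its hooks pointing at the robot. The labels face away from the robot. Next I'll measure.

```bash
cat > h.py <<'E'
import numpy as np,cv2
from cell import ctrl
def cloud(n,im=None,d=None):
    if d is None: im,d=ctrl.read_camera(n)
    c=ctrl.get_calibration(n); v,u=np.mgrid[:d.shape[0],:d.shape[1]]
    P=np.stack([(u-c["cx"])*d/c["fx"],(v-c["cy"])*d/c["fy"],d],-1)
    return im,(P-c["t"])@c["R"],d>0
def px(n,X):
    c=ctrl.get_calibration(n); q=c["R"]@np.asarray(X,float)+c["t"]; return q[0]/q[2]*c["fx"]+c["cx"],q[1]/q[2]*c["fy"]+c["cy"]
def pca(p):
    m=p.mean(0); _,s,V=np.linalg.svd(p-m,full_matrices=False); return m,s/np.sqrt(len(p)),V
E
python3 - <<'E'
from h import *
D={}
for n in("top","scene"):
    im=cv2.imread(f"pics/{n}0.png")[:,:,::-1]; D[n]=cloud(n,im,np.load(n+"0.npy"))
im,W,ok=D["top"]
print("table z", np.percentile(W[300:340,280:400][...,2],[5,50,95]))
for nm,(l,t,r,b) in dict(A=(261,198,300,241),B=(216,236,252,270),R1=(168,222,205,262),R2=(212,280,250,324)).items():
    p=W[t:b,l:r].reshape(-1,3); zt=np.percentile(p[p[:,2]>30][:,2],98); zs=p[:,2]
    print(nm,"max",zs.max(),"hist",np.histogram(zs,np.arange(-5,185,10))[0])
    xy0=p[zs>zs.max()-14][:,:2]
    for m in("top","scene"):
        i2,W2,_=D[m]; q=W2.reshape(-1,3); col=i2.reshape(-1,3).astype(int)
        s=(np.linalg.norm(q[:,:2]-xy0.mean(0),axis=1)<75)&(q[:,2]>zs.max()-14)&(q[:,2]<zs.max()+12)
        bar=q[s]; mm,sv,V=pca(bar[:,:2]); e=(bar[:,:2]-mm)@V[0]
        print("  bar",m,len(bar),mm.round(1),bar[:,2].mean().round(1),V[0].round(3),"yaw of bar",np.degrees(np.arctan2(V[0,1],V[0,0])).round(1),"ext",e.min().round(),e.max().round(),sv.round(1))
        w=(np.linalg.norm(q[:,:2]-xy0.mean(0),axis=1)<90)&(col.min(1)>180)&(q[:,2]>15)&(q[:,2]<120)
        if w.sum()>10:
            lm,ls,lV=pca(q[w]); print("  label",m,w.sum(),lm.round(1),"n",lV[2].round(2),"long",lV[0].round(2),ls.round(1))
# scanner
for m in("top","scene"):
    _,W2,_=D[m]; q=W2.reshape(-1,3); c0=W[245,340][:2]
    print(m,"scanner z at px",W[245,340].round(1))
    s=(np.linalg.norm(q[:,:2]-c0,axis=1)<150)&(q[:,2]>82)&(q[:,2]<105)
    r=cv2.minAreaRect(q[s][:,:2].astype(np.float32)); mm,sv,V=pca(q[s][:,:2]); e=(q[s][:,:2]-mm)@V.T
    print(s.sum(),r,mm.round(1),V.round(3).tolist(),e.min(0),e.max(0),q[s][:,2].mean())
np.savez("d.npz",top=D["top"][1],scene=D["scene"][1])
E
```

```text
table z [-5.88071305 -1.40771043  3.03764533]
A max 1325.940735122068 hist [717  20  12  10  10  12  11  34  85 107 433   4   4   3   1  81  59   0]
  bar top 988 [361.6 110.9] 1325.9 [0.921 0.388] yaw of bar 22.9 ext -0.0 -0.0 [0. 0.]h.py:11: RuntimeWarning: Mean of empty slice.
  m=p.mean(0); _,s,V=np.linalg.svd(p-m,full_matrices=False); return m,s/np.sqrt(len(p)),V
  ret = um.true_divide(
Traceback (most recent call last):
IndexError: index 0 is out of bounds for axis 0 with size 0
```

Run:
```python
from h import *
D={}
for n in("top","scene"):
    im=cv2.imread(f"pics/{n}0.png")[:,:,::-1]; i,W,ok=cloud(n,im,np.load(n+"0.npy")); W[~ok]=np.nan; D[n]=(i,W)
im,W=D["top"]
def sel(m): 
    i,W2=D[m]; q=W2.reshape(-1,3); g=~np.isnan(q[:,0]); return i.reshape(-1,3)[g].astype(int),q[g]
for nm,(l,t,r,b) in dict(A=(261,198,300,241),B=(216,236,252,270),R1=(168,222,205,262),R2=(212,280,250,324)).items():
    p=W[t:b,l:r].reshape(-1,3); zs=p[:,2]; zm=np.nanpercentile(zs,99)
    print(nm,"max",zm.round(),"hist",np.histogram(zs,np.arange(-5,185,10))[0])
    x0=np.nanmean(p[zs>zm-14][:,:2],0)
    for m in("top","scene"):
        col,q=sel(m)
        s=(np.linalg.norm(q[:,:2]-x0,axis=1)<75)&(q[:,2]>zm-16)&(q[:,2]<zm+15)
        bar=q[s]; mm,sv,V=pca(bar[:,:2]); e=(bar[:,:2]-mm)@V[0]; f=mm+V[0]*(e.min()+e.max())/2
        print("  bar",m,len(bar),mm.round(1),f.round(1),bar[:,2].mean().round(1),"yaw",np.degrees(np.arctan2(V[0,1],V[0,0])).round(1),"ext",e.min().round(),e.max().round(),sv.round(1))
        w=(np.linalg.norm(q[:,:2]-x0,axis=1)<90)&(col.min(1)>170)&(col.max(1)-col.min(1)<40)&(q[:,2]>15)&(q[:,2]<120)
        if w.sum()>10:
            lm,ls,lV=pca(q[w]); print("  label",m,w.sum(),lm.round(1),"n",lV[2].round(2),"long",lV[0].round(2),ls.round(1))
for m in("top","scene"):
    col,q=sel(m); c0=W[245,338][:2]
    print(m,W[245,338].round(1))
    s=(np.linalg.norm(q[:,:2]-c0,axis=1)<130)&(q[:,2]>80)&(q[:,2]<105)
    r=cv2.minAreaRect(q[s][:,:2].astype(np.float32)); mm,sv,V=pca(q[s][:,:2]); e=(q[s][:,:2]-mm)@V.T
    print(s.sum(),r,mm.round(1),V.round(3).tolist(),e.min(0).round(),e.max(0).round(),q[s][:,2].mean())
    # light grey grip only
    g=s&(col.min(1)>100); mm,sv,V=pca(q[g][:,:2]); e=(q[g][:,:2]-mm)@V.T; print(" grip",g.sum(),mm.round(1),V[0].round(3),e.min(0).round(),e.max(0).round(),cv2.minAreaRect(q[g][:,:2].astype(np.float32)))
    # base of cradle
    # rack
    s=(q[:,1]<40)&(q[:,1]>-600)&(q[:,0]>300)&(q[:,0]<900)&(q[:,2]>217)&(q[:,2]<255)
    print("rods",s.sum(),q[s].min(0).round(),q[s].max(0).round())
    s2=(q[:,1]<40)&(q[:,1]>-600)&(q[:,0]>300)&(q[:,0]<900)&(q[:,2]>180)&(q[:,2]<255); 
    vis=np.zeros((600,640,3),np.uint8)
    for P,zz in zip(q[s2],q[s2][:,2]): vis[int(900-P[0]),int(40-P[1])]=(255,255,255) if zz>217 else (0,0,255)
    cv2.imwrite(f"pics/rack_{m}.png",vis)
    np.save(f"rack_{m}.npy",q[s2])
```

```text
A max 158.0 hist [717  20  12  10  10  12  11  34  85 107 433   4   4   3   1  81  59   0]
  bar top 140 [553.1 102.4] [553.5 101.8] 154.1 yaw 127.5 ext -47.0 45.0 [26.8  3.7]
  label top 21 [587.5 127.9  85.8] n [-0.59 -0.42 -0.69] long [-0.67  0.73  0.13] [20.8 12.8  1.4]
  bar scene 82 [559.4  96.6] [558.3  98.1] 155.5 yaw -52.6 ext -49.0 46.0 [29.2  4. ]
  label scene 144 [575.3 106.9  96.6] n [-0.24 -0.15 -0.96] long [ 0.1   0.98 -0.18] [28.6 20.1  6.1]
B max 118.0 hist [377  12   7  37  74 117 421   9   0   4   3  67  64   0   0   0   0   0]
  bar top 133 [439.1 250.3] [439.2 250.1] 114.3 yaw -76.7 ext -46.0 46.0 [26.8  3.6]
  label top 22 [482.5 259.   43.8] n [0.71 0.17 0.68] long [-0.05  0.98 -0.19] [20.  12.2  1.5]
  bar scene 88 [443.3 243.3] [442.3 248.1] 114.8 yaw 101.4 ext -42.0 52.0 [29.3  4.7]
  label scene 165 [463.7 254.2  55.7] n [0.29 0.13 0.95] long [ 0.76 -0.63 -0.15] [25.6 21.3  6.3]
R1 max 118.0 hist [560  23  11  48  92 141 400   7   5   5   9  69  68   0   0   0   0   0]
  bar top 141 [479.  408.8] [479.5 409. ] 114.2 yaw -156.5 ext -46.0 45.0 [27.4  3.7]
  
[... 797 characters left out ...]
-0.078], [0.078, -0.997]] [-81. -23.] [75. 23.] 88.1369922942704
 grip 356 [489.5 -68.5] [-0.997 -0.076] [-58. -15.] [63. 16.] ((486.997314453125, -68.5933609008789), (120.22588348388672, 31.140609741210938), 3.4969520568847656)
rods 896 [ 438. -442.  218.] [722. -59. 247.]
scene [478.7 -67.6  87.6]
297 ((473.36358642578125, -73.42911529541016), (158.667236328125, 48.172183990478516), 2.9260642528533936) [473.8 -73.9] [[0.995, 0.103], [0.103, -0.995]] [-81. -28.] [78. 21.] 90.7264157519843
 grip 191 [490.2 -72.3] [0.993 0.116] [-71. -20.] [59. 16.] ((483.78564453125, -70.75463104248047), (130.10472106933594, 35.06264114379883), 4.945775508880615)
rods 602 [ 437. -447.  217.] [731. -58. 253.]
```

View pics/rack_top.png

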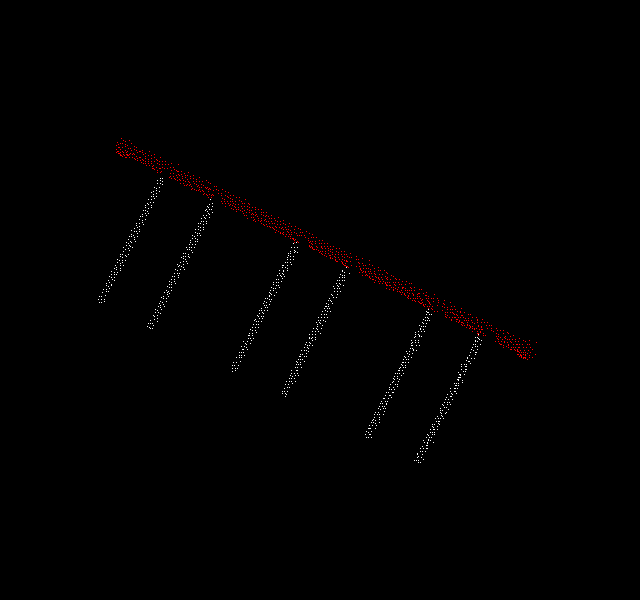

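```bash
cat >> h.py <<'E'
from scipy.spatial.transform import Rotation as Ro
def down(a):   # tool pointing down, x axis... fingers close along direction yaw a
    y=np.array([np.cos(a),np.sin(a),0]); z=np.array([0,0,-1.]); return Ro.from_matrix(np.stack([np.cross(y,z),y,z],1)).as_rotvec()
def tcp(g): return [g[0],g[1],g[2]+155]
E
python3 - <<'E'
from h import *
for m in("top","scene"):
    q=np.load(f"rack_{m}.npy"); r=q[(q[:,2]>217)]; 
    best=None
    for a in np.radians(np.arange(-35,-15,.1)):
        v=-r[:,0]*np.sin(a)+r[:,1]*np.cos(a); h=np.histogram(v,np.arange(-700,100,4))[0]; s=(h.astype(float)**2).sum()
        if best is None or s>best[0]: best=(s,a)
    a=best[1]; u=r[:,0]*np.cos(a)+r[:,1]*np.sin(a); v=-r[:,0]*np.sin(a)+r[:,1]*np.cos(a)
    o=np.argsort(v); g=np.split(o,np.where(np.diff(v[o])>8)[0]+1)
    print(m,"yaw",np.degrees(a).round(1))
    for k in g:
        if len(k)<20: continue
        f=np.polyfit(u[k],v[k],1); print("  rod v",v[k].mean().round(1),"u",u[k].min().round(),u[k].max().round(),"slope deg",np.degrees(f[0]).round(2),"z",np.median(r[k,2]).round(1),"tip z",r[k][u[k]<u[k].min()+10][:,2].max().round(),len(k))
    rl=q[q[:,2]<=212]; mm,_,V=pca(rl[:,:2]); print("  rail yaw",np.degrees(np.arctan2(V[0,1],V[0,0])).round(2),"u",(mm@[np.cos(a),np.sin(a)]).round(1),np.median(rl[:,2]))
# reachability
def chk(nm,g,yaw):
    for k in(0,1):
        j=ctrl.ik(tcp(g),down(np.radians(yaw)+k*np.pi)); print(nm,k,None if j is None else np.round(j,2))
chk("scan pick",(475,-70,75),95); chk("scan pick hi",(475,-70,245),95)
chk("tall hi",(703,214,245),127.4);chk("tall",(703,214,170),127.4);chk("low",(623,290,130),102.5)
chk("A",(554,100,150),37.4);chk("B",(440,249,110),12.5);chk("hook",(540,-380,270),-26);chk("hook",(660,-130,270),-26);chk("hk",(560,-60,270),-26)
E
```

```text
top yaw -26.7
  rod v -140.3 u 561.0 703.0 slope deg 0.04 z 231.6 tip z 247.0 164
  rod v -84.4 u 560.0 702.0 slope deg 0.05 z 231.7 tip z 244.0 160
  rod v 9.3 u 560.0 703.0 slope deg 0.08 z 232.1 tip z 247.0 149
  rod v 65.3 u 559.0 702.0 slope deg -0.02 z 232.3 tip z 247.0 145
  rod v 158.9 u 560.0 702.0 slope deg -0.03 z 232.5 tip z 247.0 143
  rod v 214.7 u 560.0 700.0 slope deg 0.04 z 232.4 tip z 245.0 135
  rail yaw -116.77 u 709.1 204.9266915455274
scene yaw -26.8
  rod v -140.6 u 562.0 711.0 slope deg -0.12 z 235.1 tip z 249.0 105
  rod v -84.6 u 560.0 711.0 slope deg 0.03 z 234.7 tip z 244.0 105
  rod v 8.9 u 562.0 713.0 slope deg 0.03 z 235.8 tip z 248.0 106
  rod v 65.0 u 559.0 709.0 slope deg 0.11 z 234.9 tip z 248.0 97
  rod v 158.6 u 564.0 709.0 slope deg 0.05 z 235.7 tip z 249.0 95
  rod v 214.6 u 560.0 709.0 slope deg 0.1 z 235.1 tip z 253.0 94
  rail yaw -116.72 u 715.6 206.460559869337
scan pick 0 [-0.38  0.64  1.93 -0.    0.57 -2.04]
scan pick 1 [-0.38  0.64  1.93 -0.    0.57  1.1 ]
scan pick hi 0 [-0.38  0.34  1.79 -0.    1.01 -2.04]
scan pick hi 1 [-0.38  0.34  1.79 -0.    1.01  1.1 ]
tall hi 0 [ 0.14  0.69  1.13 -0.    1.33 -2.08]
tall hi 1 [ 0.14  0.69  1.13 -0.    1.33  1.06]
tall 0 [ 0.14  0.76  1.19 -0.    1.19 -2.08]
tall 1 [ 0.14  0.76  1.19 -0.    1.19  1.06]
low 0 [ 0.27  0.75  1.36  0.    1.04 -1.52]
low 1 [ 0.27  0.75  1.36 -0.    1.04  1.63]
A 0 [-0.02  0.58  1.68 -0.    0.88 -0.67]
A 1 [-0.02  0.58  1.68 -0.    0.88  2.47]
B 0 [ 0.29  0.59  1.85 -0.    0.7   0.08]
B 1 None
hook 0 [-0.78  0.56  1.32 -0.    1.27 -0.33]
hook 1 [-0.78  0.56  1.32  0.    1.27  2.81]
hook 0 [-0.36  0.57  1.28 -0.    1.29  0.09]
hook 1 None
hk 0 [-0.31  0.42  1.57 -0.    1.15  0.15]
hk 1 None
```

```bash
cat >> h.py <<'E'
H=dict(tall=100,low=60)
def locate(case,guess,rad=110):
    """bar centre xy and label-side yaw from the top camera (grey/black bar band)"""
    im,W,ok=cloud("top"); q=W[ok]; zb=H[case]+50; c=im[ok].astype(int)
    s=(np.linalg.norm(q[:,:2]-guess,axis=1)<rad)&(abs(q[:,2]-zb-4)<9)&(c.max(1)<110)
    p=q[s][:,:2].astype(np.float32)
    (x,y),(w,h),ang=cv2.minAreaRect(p); mm,sv,V=pca(p)
    e=(p-mm)@V[0]; ctr=mm
    yaw=np.arctan2(V[0,1],V[0,0])+np.pi/2
    yaw=(yaw+np.pi/2)%np.pi-np.pi/2     # label faces away from the robot
    print(case,"bar",ctr.round(1),"yaw",np.degrees(yaw).round(1),"len",(e.max()-e.min()).round(),len(p))
    return ctr,yaw
def l(g,yaw=None,v=150,**k): return ctrl.move_l(tcp(g),None if yaw is None else down(yaw),max_speed=v,**k)
E
python3 - <<'E'
from h import *
y=np.radians(95.2+180); G=np.array([475,-70,75.])
ctrl.gripper_to(1.0)
ctrl.move_to(tcp(G+[0,0,130]),down(y))
l(G,v=100); ctrl.gripper_to(0,60); print(ctrl.read_state()["finger_gap"],ctrl.read_state()["grasp_force"],ctrl.read_state()["t"])
l(G+[0,0,5],v=20);print(ctrl.read_state()["wrist_force"])
l(G+[0,0,175],v=150)
ctrl.dwell(.3);s=ctrl.read_state();print(s["finger_gap"],s["grasp_force"],s["wrist_force"],s["moment"],s["t"])
l([475,0,250])
im,d=ctrl.read_camera("scene"); cv2.imwrite("pics/s1.png",cv2.resize(im[100:310,120:400,::-1],(800,600)))
locate("tall",(554.5,100.5)); locate("low",(440,249.5))
E
```

```text
0.3886071812431407 59.75628912448883 5.7167
[-0.39833515 -2.22875833 -2.09686875]
0.3877495948575295 59.72712993621826 [ 0.41323683 -0.31477688 -2.63576639] [-0.02860188  0.06042327  0.03231798] 7.7
tall bar [553.1 102.3] yaw 37.3 len 92.0 137
low bar [437.9 248.8] yaw 12.6 len 93.0 134
```

View pics/s1.png

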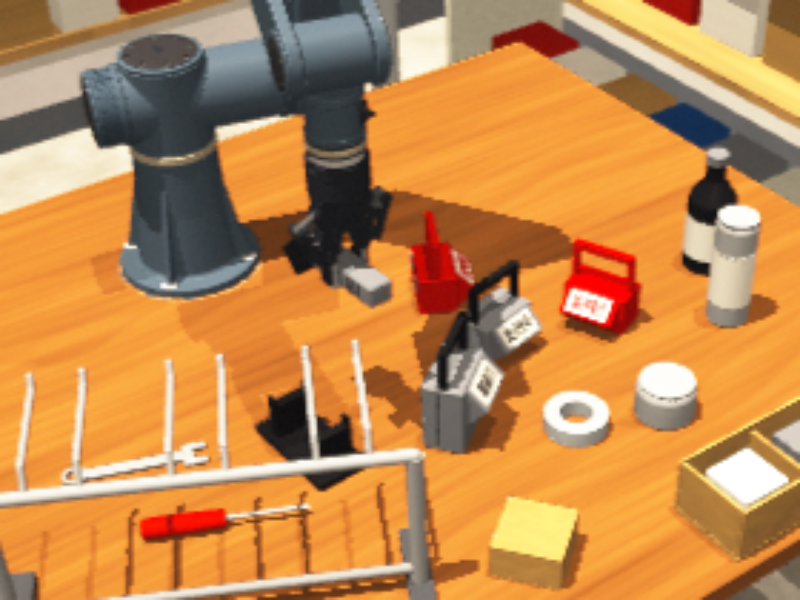

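The scanner is held level and its cradle is empty at (315,440). I'll check the held offset, then scan the tall case.

Run:
```python
from h import *
im,W,ok=cloud("scene"); q=W[ok]; c=im[ok].astype(int)
d=np.array([np.cos(np.radians(5.2)),np.sin(np.radians(5.2))]); n=np.array([-d[1],d[0]])
r=q[:,:2]-[475,0]; u=r@d; v=r@n
s=(u>20)&(u<110)&(abs(v)<30)&(q[:,2]>225)&(q[:,2]<280)&(c.min(1)>90)
print("tail",s.sum(),np.percentile(u[s],[50,95,100]),"v",v[s].min(),v[s].max(),"z",np.percentile(q[s][:,2],[2,98]))
cc,yaw=locate("tall",(554.5,100.5)); cc=cc+[1,-1]
f=np.array([np.cos(yaw),np.sin(yaw)])
o=cc+f*(42.5+144.6); zl=H["tall"]-15; gz=zl+69.6+15
ctrl.move_to(tcp([*o,gz+70]),down(yaw+np.pi/2+np.pi-np.pi*0))
l([*o,gz],v=100); print(o,gz,ctrl.read_state()["t"])
for m in("scene","top"):
    im,d=ctrl.read_camera(m); cv2.imwrite(f"pics/t_{m}.png",im[:,:,::-1])
ctrl.dwell(1.4)
a=cv2.imread("pics/t_scene.png")[170:290,230:390];b=cv2.imread("pics/t_top.png")[140:260,220:380]
cv2.imwrite("pics/t.png",np.hstack([cv2.resize(a,(400,300)),cv2.resize(b,(400,300))]))
print(ctrl.read_state()["joints"].round(2))
```

```text
tail 108 [54.78694763 72.38905901 75.12220955] v -21.712909746530396 16.83642904195867 z [245.47284062 269.75454553]
tall bar [552.7 103.1] yaw 37.4 len 92.0 134
[702.28800964 215.7868576 ] 169.6 10.6083
[0.15 0.76 1.19 0.   1.19 1.06]
```

View pics/t.png

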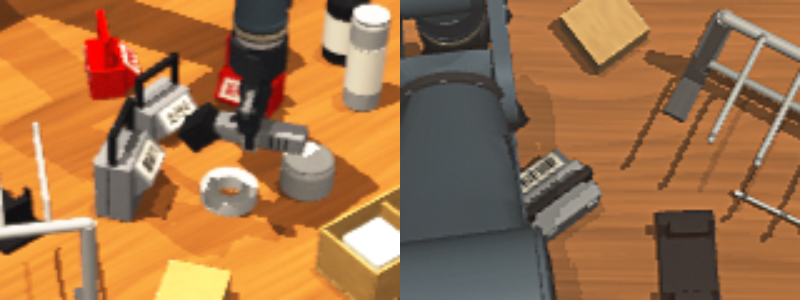

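Scene left half: the scanner at (200,128) points 45° down at the tall label at (150,160). I'll check the label block's profile against the first depth picture, then scan the low case.

Run:
```python
from h import *
Z=np.load("d.npz")
for nm,cc,yw,h in(("A",(554,101.5),37.4,100),("B",(439,249.5),12.6,60)):
    f=np.array([np.cos(np.radians(yw)),np.sin(np.radians(yw))]); n=np.array([-f[1],f[0]])
    for m in("top","scene"):
        q=Z[m].reshape(-1,3); r=q[:,:2]-cc; u=r@f; v=r@n
        print(nm,m,[(b,np.median(q[(abs(u-b)<2)&(abs(v)<25)&(q[:,2]<h+10)&(q[:,2]>h-45),2]).round(0)) for b in range(20,62,4)],
         "v range",np.percentile(v[(u>34)&(u<50)&(q[:,2]>h-40)&(q[:,2]<h)],[1,99]).round(), "neg side",np.percentile(u[(abs(v)<30)&(abs(q[:,2]-h)<6)],[1,99]).round())
```

```text
Traceback (most recent call last):
FileNotFoundError: [Errno 2] No such file or directory: 'd.npz'
```

Run:
```python
from h import *
for nm,cc,yw,h in(("A",(554,101.5),37.4,100),("B",(439,249.5),12.6,60)):
    f=np.array([np.cos(np.radians(yw)),np.sin(np.radians(yw))]); n=np.array([-f[1],f[0]])
    for m in("top","scene"):
        _,W,ok=cloud(m,np.zeros((420,560,3)),np.load(m+"0.npy")); q=W[ok]; r=q[:,:2]-cc; u=r@f; v=r@n
        s=np.linalg.norm(r,axis=1)<80; q,u,v=q[s],u[s],v[s]
        print(nm,m,[(b,np.median(q[(abs(u-b)<2)&(abs(v)<25)&(q[:,2]<h+10)&(q[:,2]>h-45),2]).round(0)) for b in range(20,62,4)],
         "v range",np.percentile(v[(u>34)&(u<50)&(q[:,2]>h-40)&(q[:,2]<h)],[1,99]).round(), "top u",np.percentile(u[(abs(v)<30)&(abs(q[:,2]-h)<6)],[1,99]).round())
```

```text
A top [(20, np.float64(98.0)), (24, np.float64(99.0)), (28, np.float64(99.0)), (32, np.float64(96.0)), (36, np.float64(91.0)), (40, np.float64(88.0)), (44, np.float64(84.0)), (48, np.float64(80.0)), (52, np.float64(77.0)), (56, np.float64(72.0)), (60, np.float64(nan))] v range [-38.  40.] top u [-28.  35.]
A scene [(20, np.float64(103.0)), (24, np.float64(101.0)), (28, np.float64(100.0)), (32, np.float64(99.0)), (36, np.float64(96.0)), (40, np.float64(91.0)), (44, np.float64(86.0)), (48, np.float64(82.0)), (52, np.float64(79.0)), (56, np.float64(76.0)), (60, np.float64(nan))] v range [-43.  35.] top u [-28.  40.]
B top [(20, np.float64(59.0)), (24, np.float64(59.0)), (28, np.float64(57.0)), (32, np.float64(56.0)), (36, np.float64(52.0)), (40, np.float64(48.0)), (44, np.float64(44.0)), (48, np.float64(41.0)), (52, np.float64(38.0)), (56, np.float64(31.0)), (60, np.float64(nan))] v range [-38.  39.] top u [-26.  35.]
B scene [(20, np.float64(65.0)), (24, np.float64(61.0)), (28, np.float64(62.0)), (32, np.float64(60.0)), (36, np.float64(54.0)), (40, np.float64(52.0)), (44, np.float64(45.0)), (48, np.float64(43.0)), (52, np.float64(39.0)), (56, np.float64(37.0)), (60, np.float64(nan))] v range [-43.  39.] top u [-27.  44.]
  return _methods._mean(a, axis=axis, dtype=dtype,
  ret = ret.dtype.type(ret / rcount)
```

The profile confirms the label centre at 42.5 mm out and about 15 mm below the body top. Next is the low scan, then returning the scanner.

Run:
```python
from h import *
p=ctrl.read_state()["tcp_pos"]; ctrl.move_l([p[0],p[1],p[2]+50],max_speed=150)
try: locate("tall",(553.5,102))
except Exception as e: print("tall hidden")
ctrl.move_to(tcp([640,150,260]),down(np.radians(20+270)))
cc,yaw=locate("low",(438.5,249)); cc=cc+[1,0]
f=np.array([np.cos(yaw),np.sin(yaw)]); o=cc+f*(42.5+144.6); gz=H["low"]-15+69.6+15
ctrl.move_to(tcp([*o,gz+80]),down(yaw+1.5*np.pi))
l([*o,gz],v=100); print(o,gz,ctrl.read_state()["t"])
for m in("scene","top"):
    im,d=ctrl.read_camera(m); cv2.imwrite(f"pics/w_{m}.png",im[:,:,::-1])
ctrl.dwell(1.4)
a=cv2.imread("pics/w_scene.png")[170:290,230:390];b=cv2.imread("pics/w_top.png")[160:280,180:340]
cv2.imwrite("pics/w.png",np.hstack([cv2.resize(a,(400,300)),cv2.resize(b,(400,300))]))
```

```text
tall bar [553.  102.6] yaw 37.3 len 91.0 137
low bar [433.  277.6] yaw 13.3 len 35.0 50
[616.135849  320.5824585] 129.6 14.875
```

View pics/w.png

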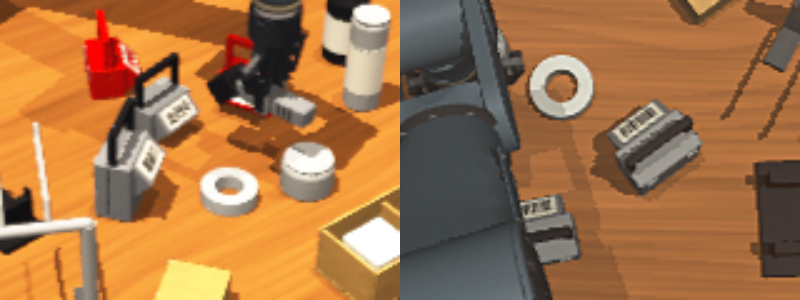

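The bar was partly hidden by the arm (length only 35 mm), so the centre came out about 28 mm too far left. The scene view shows the low case has not moved. I'll correct using the scene camera and rescan.

Run:
```python
from h import *
def sb(im,d):
    im,W,ok=cloud("scene",im,d); q=W[ok]; c=im[ok]; s=(np.linalg.norm(q[:,:2]-[440,249],axis=1)<75)&(q[:,2]>102)&(q[:,2]<130)&(c.max(1)<110)
    p=q[s]; mm,_,V=pca(p[:,:2]); return mm.round(1),np.degrees(np.arctan(V[0,1]/V[0,0])).round(1),s.sum()
print(sb(cv2.imread("pics/scene0.png")[:,:,::-1],np.load("scene0.npy")), sb(*ctrl.read_camera("scene")))
cc=np.array([439.2,249.2]); yaw=np.radians(12.6); f=np.array([np.cos(yaw),np.sin(yaw)]); o=cc+f*(42.5+144.6); gz=129.6
l([*o,gz+30],v=100); 
l([*o,gz],yaw+1.5*np.pi,v=60); ctrl.dwell(.2); print(sb(*ctrl.read_camera("scene"))); ctrl.dwell(1.4); print(sb(*ctrl.read_camera("scene")),o,ctrl.read_state()["tcp_pos"])
im,_=ctrl.read_camera("scene");cv2.imwrite("pics/w2.png",cv2.resize(im[170:290,230:390,::-1],(640,480)))
```

```text
(array([443.4, 241.6]), np.float64(-78.7), np.int64(74)) (array([443.4, 242.5]), np.float64(-77.8), np.int64(70))
(array([443.7, 242.7]), np.float64(-78.3), np.int64(70))
(array([443.6, 242.3]), np.float64(-76.5), np.int64(72)) [621.79402616 290.01460047] [621.78907812 290.03831694 284.58794334]
```

View pics/w2.png

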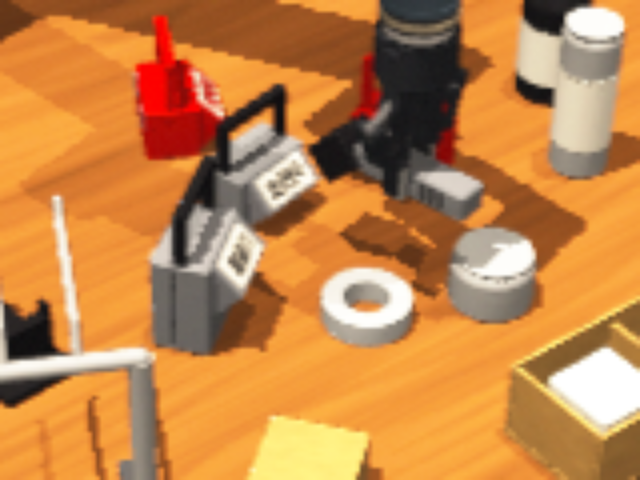

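The scanner at (340,145) faces the low label at (290,180) squarely. Now it goes back in its cradle.

Run:
```python
from h import *
p=ctrl.read_state()["tcp_pos"]; ctrl.move_l([p[0],p[1],420],max_speed=150)
y=np.radians(95.2+180)
ctrl.move_to(tcp([480,0,260]),down(y)); l([475,-70,255],v=100)
l([475,-70,100],v=120); print(l([475,-70,75.5],v=30,f_stop=12)); s=ctrl.read_state(); print(s["tcp_pos"],s["wrist_force"])
ctrl.gripper_to(0.8); ctrl.dwell(.6); 
l([475,-70,130],v=80); l([475,-70,255]); ctrl.move_to(tcp([400,-20,300]),down(y)); print(ctrl.read_state()["t"])
for m in("scene","top"):
    im,W,ok=cloud(m); cv2.imwrite(f"pics/r_{m}.png",im[:,:,::-1]); q=W[ok]
    s=(np.linalg.norm(q[:,:2]-[479,-68],axis=1)<130)&(q[:,2]>80)&(q[:,2]<105); g=s&(im[ok].min(1)>100)
    mm,sv,V=pca(q[g][:,:2]); e=(q[g][:,:2]-mm)@V.T; print(m,g.sum(),mm.round(1),V[0].round(3),e.min(0).round(),e.max(0).round(),q[g][:,2].mean().round(1))
a=cv2.imread("pics/r_scene.png")[170:290,190:350];b=cv2.imread("pics/r_top.png")[180:300,210:370]
cv2.imwrite("pics/r.png",np.hstack([cv2.resize(a,(400,300)),cv2.resize(b,(400,300))]))
locate("tall",(553,102.5)); locate("low",(439,249))
```

```text
False
[475.02805663 -70.1974298  230.48863406] [-0.7942085  -1.60603764 -0.48597825]
28.275
scene 193 [489.4 -72. ] [0.992 0.123] [-74. -21.] [62. 17.] 91.5
top 127 [527.4 -65.8] [-0.917 -0.399] [-23. -16.] [28. 18.] 88.3
tall bar [553.1 102.4] yaw 37.6 len 92.0 135
low bar [453.8 225.2] yaw 17.0 len 90.0 134
```

View pics/r.png

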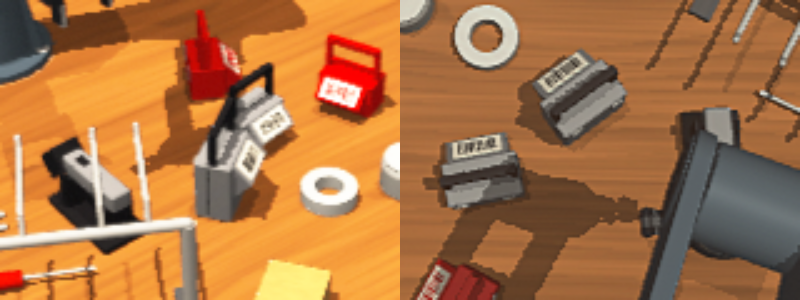

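The scanner is seated as it was found (left half, (90,175)). The low case was knocked to (454,225). Now I'll grasp and hang the tall case.

```bash
cat >> h.py <<'E'
RA=np.radians(-26.75)
def hook(k,x,z):
    u,v=604+x,{0:-112.4,1:37.2,2:186.7}[k]; c,s=np.cos(RA),np.sin(RA)
    return [u*c-v*s,u*s+v*c,z]
def grab(c,yaw,zb):
    ctrl.gripper_to(.7)
    ctrl.move_to(tcp([*c,zb+110]),down(yaw)); l([*c,zb],v=100)
    ctrl.gripper_to(0,100); s=ctrl.read_state(); print("grip",s["finger_gap"],s["grasp_force"],s["joints"].round(2))
    l([*c,zb+40],v=60); l([*c,310],v=150); ctrl.dwell(.3); s=ctrl.read_state(); print("held",s["finger_gap"],s["wrist_force"].round(1),s["moment"].round(2),s["t"])
E
python3 - <<'E'
from h import *
ctrl.move_to(tcp([430,60,300]),down(np.radians(10)))
c,yaw=locate("tall",(553,102)); 
grab(c+[.8,-.6],yaw,150)
ctrl.move_to(tcp([440,0,310]),down(RA+.3))
ctrl.move_to(tcp(hook(1,-130,310)),down(RA))
im,d=ctrl.read_camera("scene"); cv2.imwrite("pics/k.png",cv2.resize(im[120:290,130:350,::-1],(776,600)))
locate("low",(454,225))
E
```

```text
tall bar [553.3 102.4] yaw 37.2 len 92.0 131
grip 0.11950386384401628 97.67553091049194 [-0.02  0.58  1.68 -0.    0.88 -0.67]
held 0.11830681683212634 [-0.2  0.1 -5.7] [ 0.01  0.04 -0.  ] 34.5083
low bar [455.6 225.4] yaw 12.3 len 90.0 129
```

View pics/k.png

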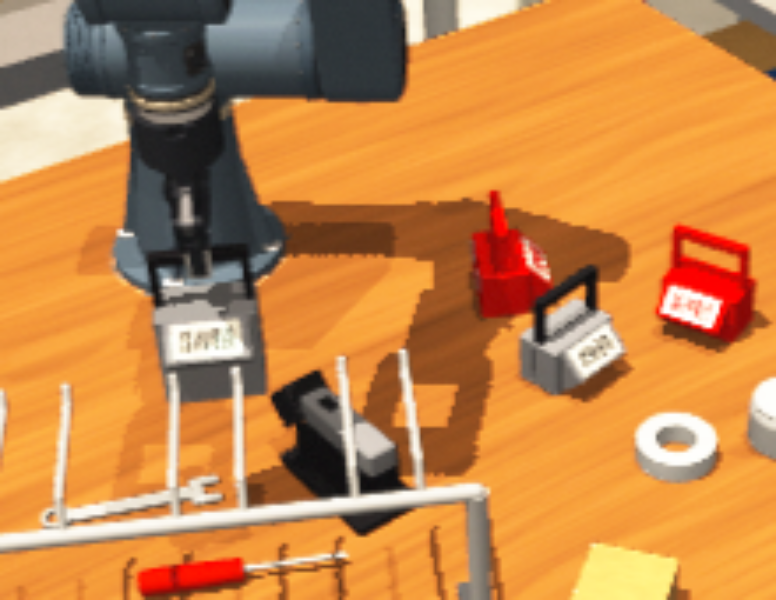

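The tall case is held level at (205,330), in line with the middle hook's rods at (175,390) and (240,390). Hanging it now.

```bash
cat >> h.py <<'E'
def hang(k,x=12):
    l(hook(k,-130,263),v=100); w0=ctrl.read_state()["wrist_force"]
    print("blocked?",l(hook(k,x,263),v=80,f_stop=12))
    print("down",l(hook(k,x,236),v=20,f_stop=3.5)); s=ctrl.read_state(); print(s["tcp_pos"][2]-155,(s["wrist_force"]-w0).round(1))
def letgo(k,x=12):
    z=ctrl.read_state()["tcp_pos"][2]-155
    ctrl.gripper_to(.5); ctrl.dwell(.3); l(hook(k,x,z+60),v=60); l(hook(k,x,340),v=120); l(hook(k,-130,340)); print(ctrl.read_state()["t"])
E
python3 - <<'E'
from h import *
hang(1)
E
```

```text
blocked? False
down True
240.11325543182676 [ 0.8  0.6 10.7]
```

Run:
```python
from h import *
letgo(1)
ctrl.move_to(tcp([380,80,330]),down(np.radians(10)))
im,d=ctrl.read_camera("scene"); cv2.imwrite("pics/k2.png",cv2.resize(im[120:330,130:350,::-1],(628,600)))
im,W,ok=cloud("top"); q=W[ok]; h=np.array(hook(1,0,240))
c,s=np.cos(RA),np.sin(RA); r=q[:,:2]-h[:2]; u=r@[c,s]; v=r@[-s,c]
g=(abs(u)<70)&(abs(v)<60)&(q[:,2]>232)&(q[:,2]<262)&(im[ok].max(1)<110); print("bar in hook frame",u[g].mean(),v[g].mean(),v[g].min(),v[g].max(),q[g][:,2].mean(),g.sum())
locate("low",(454,225))
```

```text
43.0917
bar in hook frame 8.958164600305365 2.7530145192081665 -43.278964693014814 47.39993026760444 242.43425605183063 203
low bar [455.5 225.5] yaw 12.2 len 90.0 131
```

View pics/k2.png

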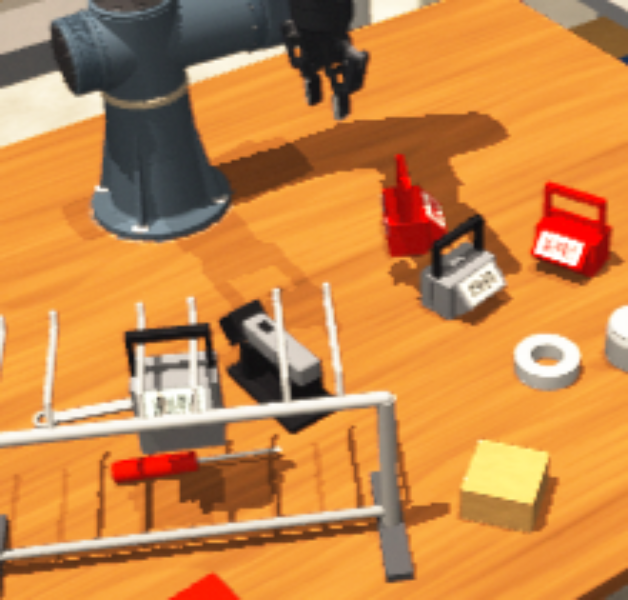

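The tall case hangs level on the middle hook at (175,380). Now the low case, onto the left hook.

Run:
```python
from h import *
c,yaw=locate("low",(455,225)); 
grab(c+[.6,0],yaw,110)
ctrl.move_to(tcp([440,60,310]),down(RA+.3))
ctrl.move_to(tcp(hook(2,-130,310)),down(RA))
hang(2); letgo(2)
ctrl.move_to(tcp([380,120,330]),down(np.radians(10))); ctrl.dwell(1)
im,d=ctrl.read_camera("scene"); cv2.imwrite("pics/k3.png",cv2.resize(im[120:330,130:350,::-1],(628,600)))
im,W,ok=cloud("top"); q=W[ok]; cc,s=np.cos(RA),np.sin(RA)
for k in(1,2):
    r=q[:,:2]-hook(k,0,240)[:2]; u=r@[cc,s]; v=r@[-s,cc]
    g=(abs(u)<70)&(abs(v)<60)&(q[:,2]>232)&(q[:,2]<262)&(im[ok].max(1)<110); print(k,u[g].mean(),v[g].mean(),v[g].min(),v[g].max(),q[g][:,2].mean(),g.sum())
g=(np.linalg.norm(q[:,:2]-[479,-68],axis=1)<130)&(q[:,2]>80)&(q[:,2]<105)&(im[ok].min(1)>100); mm,_,V=pca(q[g][:,:2]); print("scanner",g.sum(),mm,V[0])
```

```text
low bar [455.5 225.7] yaw 12.3 len 89.0 130
grip 0.12049465157064818 97.78710722923279 [0.24 0.6  1.84 0.   0.71 0.03]
held 0.12039166457350078 [ 0.1 -0.2 -4.4] [ 0.01 -0.05  0.01] 49.5417
blocked? False
down True
240.04886634707754 [0.7 0.9 9.5]
57.8833
1 9.268437718292512 2.2111391650832513 -43.55055794941023 47.484462407630474 243.03807952122318 200
2 7.9132128568866165 0.837464869343531 -44.681003089274256 46.9096207463242 242.9293127058341 184
scanner 367 [489.35905901 -67.63922817] [-0.99620821 -0.0870012 ]
```

View pics/k3.png

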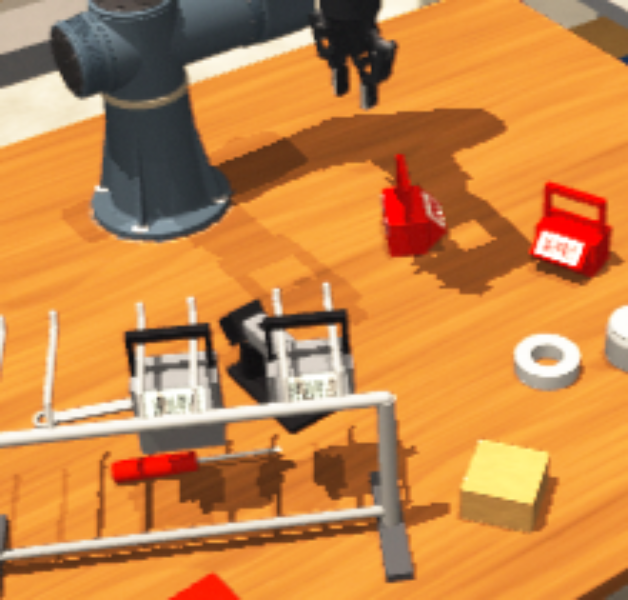

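Both cases hang level at (175,370) and (305,350), and the scanner is in its cradle. Handing the job in.

```bash
python3 -c "
from cell import ctrl
print(ctrl.job_done())"
```

```text
the job is handed in; nothing more can be done
None
```

The job is handed in (no verdict was returned): both cases present were scanned, tall then low, the scanner is back in its cradle, and the cases hang level on the middle and left hooks, with the other goods not touched.

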